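Put the lid on the coffee grinder and hold it at the half-twist

TASK

Close the coffee grinder for a short pulse: set its loose bayonet lid on so that the two lugs drop through the slots and the lid sits down on the collar, then twist it clockwise (seen from above) halfway to the lock, to the single-bar mark, and never so far that it clicks. The twist is sprung and falls back if let go, so finish with the gripper still holding the lid steady at the half mark. Leave the other things on the counter where they are.

Things in the scene. Friction and masses are not known exactly. Their poses are not given: they have to be found in the camera images.
- grinder: Round white coffee grinder, 120 mm across the foot, 106 mm across the body, 98 mm tall, fixed to the counter. Origin: centre of its underside; z up; +x and -x point at the two slots of its collar.
- grinder_collar (a point): Centre of the grey collar's top face, 98 mm above the grinder's underside; axes as the grinder's. Round mouth 66 mm across with two like slots at +x and -x, 18 mm wide, out to 43 mm from the axis, through a lip 13 mm thick; the lid fits either way round. Marks clockwise from each slot: round pip at 0 (open), single bar at 0.63 rad (half), double bar at 1.26 rad (lock).
- lid: Loose grey lid, 57 mm tall, about 0.12 kg, the only lid with a grip bar; upright on the counter at first. Origin: centre of its underside; z up. Plug 60 mm across, 22 mm deep; at its foot two lugs on +x and -x, 12 mm wide, 6 mm tall, out to 39 mm from the axis; above it a flange 86 mm across, z = 22 to 28 mm. Seated, the flange lies on the collar: lid origin at z = 76 mm in the grinder's frame.
- lid_grip (a point): Point on the lid's axis 45 mm above its underside, inside the grip bar: where to pinch it, fingers closing along the lid's y. The bar runs along the lid's x, right above the lugs: 64 mm long, 18 mm thick, z = 28 to 57 mm in the lid's frame. Axes as the lid's.
- twist (a joint): Angle (rad) of the sprung ring in the grinder that the seated lid's lugs push: 0 at rest, grows as the lid turns clockwise from above, after up to 0.16 rad of play. Half is 0.56 (lid bar at the single-bar mark); from 0.95 on it counts as clicked into lock; end stop at 1.2. A spring turns it back to 0 when let go: about 0.08 N m at rest, 0.19 at half, 0.27 at 0.95.
- dotted_mug: White dotted mug, 82 x 114 x 91 mm, a bystander; origin under its centre.
- spoon: Metal spoon 199 mm long lying at the counter's front left, a bystander; origin under its centre.
- butter_tin: Low oblong tin 63 x 105 x 25 mm at the left, a bystander; origin under its centre.
- spice_jar: Spice jar with a screw cap, 45 mm across and 106 mm tall, behind the work, a bystander; origin under its centre.
- lemon: Lemon 83 x 58 x 58 mm at the far left, a bystander; origin under its centre.
- twist_ring (a point): Centre of the sprung ring, 70 mm above the grinder's underside; turns with the ring. Its x axis is along the slots when twist = 0, and along the lugs, within the play, while the lid is twisted.

How it is judged:
By the outcome, as a careful person would: the job done as asked, in the order asked, and still so for the second after the job is handed in, while the arm keeps its last pose, push and grip.
It also fails if it takes over 48 s, if anything falls off the work surface, if the arm or the gripper's body presses on something with over 40 N, if the wrist force passes 120 N, or if a joint passes its speed limit or range.

ROBOT

A 7-joint arm with a two-finger parallel gripper is mounted at the origin on a cart in front of the work surface, level with it; the furniture and walls round the work are solid. World frame = base frame: x ahead of the robot, y to its left, z up, the work surface at z = 0. Lengths are in m, angles in rad, forces in N, time in s.
With the tool pointing down it reaches from about 0.35 to 0.9 m from the base axis. Payload 8.1 kg.
Tool frame: the origin (TCP) lies where the fingers leave the gripper's body, on its centre line; the fingertips stand 66 mm ahead of it and the grasp point (between the pads) lies 47 mm ahead of it; z points along the fingers, y is the line along which they close (so a half turn about z gives the same grasp; the last joint's range is limited). The gripper opens to 92 mm and grips with 3 to 60 N. Pads are 19 mm wide; open, the fingers measure 130 mm over their backs; the gripper's body (75 mm by 190 mm) begins 47 mm behind the grasp point.
Start: joints at [-1.428, 0.434, 0.025, 1.573, -0.012, 1.134, -0.075], TCP at [0.152, 0.606, 0.292] pointing down, gripper open.
Joint ranges: [-2.62, 2.62], [-0.44, 2.09], [-1.27, 1.32], [0.08, 2.57], [-1.32, 4.46], [0.12, 2], [-2.74, 2.74]. Speed limits (rad/s): [2.22, 2.22, 3.01, 3.01, 3.14, 3.14, 3.14].

INTERFACE

Orientations are given as a rotation vector (axis times angle).
In Python, from cell import arm gives the robot as it stands.
- The arm moves only by the tool send_rows, never from a script. Its argument "motion" is text: rows parted by semicolons, each of 7 numbers parted by spaces: the closure, from 0 (fully open) to 1 (shut), then the shift along the world's x, y, z in m, then the turn, a rotation vector about the world's x, y, z in degrees. A call has 1 to 5 rows; each row shifts and turns the commanded pose from where the row before left it; what a row does not reach is not made up. A row lasts 1/8 s, in which the tool goes at most 62.5 mm and 10.7 degrees, less where a joint would pass 70% of its speed; a pose out of reach is approached as far as the arm can. A call is refused whole if a number of a shift passes 0.0625 or a number of a turn 10.7, either way. A call with a gripper value outside its range is refused whole. The fingers move at their own pace and stop on an object; "force" is the grip in N (left out, the last holds). Time passes only in rows, so rows that do not move let the fingers close. It gives the time, the measured TCP pose, the force, the opening and the grip force at its end, in the units of the state.
- arm.observe(): the state, without advancing time (a new reading comes with each control period).
- arm.get_image(name): name is "side" or "top"; returns (picture, depth): 420x560x3 uint8, blue, green, red; 420x560 float32, m along the optical axis (not along the pixel's ray), 0 where there is no reading.
- arm.camera_model(name): a dict with "fx", "fy", "cx", "cy" (pixels), "D" ([k1, k2, p1, p2, k3] as OpenCV has them; the pictures are not rectified), "view" (4x4, takes a point from world to camera coordinates). Camera axes: x right, y down, z forward; pixel columns grow to the right and rows downward; lengths in m; the calibration is good to about 2 mm. A picture is of the moment at which its call begins. camera_model takes no time and is no camera call.
- arm.sign_off(): hands the job in; it is judged then, once.
The state is a dict: "clock": time; "joints": joint angles; "dq": joint speeds; "joint_efforts": joint torques, N m; "position": TCP position; "ee_rot": TCP orientation; "force": force on the tool from outside, world axes, zero at the start; "ft_torque": the same for the moment, N m; "width": opening from 0.0 (shut) to 1.0 (fully open); "gripper_force": force on a finger pad.
Only numpy, scipy, OpenCV 4.12 (cv2) and the standard library are available. Lean on these libraries where they do the work, as an engineer would, in place of code of your own. Each camera call takes 0.05 s, during which the arm holds its last target. There are 200 camera calls.

## Working session

There is one attempt and no reset: what is moved stays moved. The work goes in short steps, Python scripts to look and compute and a tool call to move; the robot and the scene stay as the last step left them, time stands still between calls to the robot, and variables do not carry over. Pictures are saved under pics/ and viewed, at most 10 in all, crops included, and the job is handed in when it is done.

Besides the shell and the picture viewer there is one more tool, called after "Call:" as name(argument=value, ...) on one line, values as JSON. send_rows: Moves the arm, as the interface text tells. Its arguments: {"type":"object","properties":{"motion":{"type":"string"},"force":{"type":"number"}},"required":["motion"]}

```bash
mkdir -p pics; ls
python3 - <<'E'
from cell import arm
import cv2,numpy as np
s=arm.observe();print({k:np.round(v,3) for k,v in s.items()})
for n in("top","side"):
    im,d=arm.get_image(n);cv2.imwrite(f"pics/{n}0.png",im);np.save(f"pics/{n}0.npy",d)
    m=arm.camera_model(n);print(n,m)
E
```

```text
pics
{'clock': np.float64(0.0), 'joints': array([-1.428,  0.435,  0.025,  1.574, -0.012,  1.134, -0.075]), 'dq': array([-0.001,  0.001, -0.001, -0.001, -0.001, -0.002,  0.002]), 'joint_efforts': array([ 0.0000e+00, -6.6786e+01,  9.8500e-01, -3.1447e+01, -6.1000e-02,
        4.2000e-02,  0.0000e+00]), 'position': array([0.152, 0.606, 0.291]), 'ee_rot': array([-3.850e-01, -3.118e+00,  3.000e-03]), 'force': array([-0.399,  0.405,  0.433]), 'ft_torque': array([-0.02 ,  0.007,  0.026]), 'gripper_force': np.float64(0.0), 'width': np.float64(0.997)}
top {'fx': 422.82094490565134, 'fy': 422.82094490565134, 'cx': 283.1590003983747, 'cy': 216.34565827079186, 'D': array([0.03169674, 0.        , 0.        , 0.        , 0.        ]), 'view': array([[-0.00682288, -0.99995553,  0.00650996,  0.10358777],
       [-0.98981736,  0.00582779, -0.14222384,  0.49471567],
       [ 0.14217958, -0.00741405, -0.98981311,  1.3849868 ],
       [ 0.        ,  0.        ,  0.        ,  1.        ]])}
side {'fx': 430.8141659476304, 'fy': 430.8141659476304, 'cx': 269.91863198536925, 'cy': 203.8950840359319, 'D': array([-0.13574261,  0.        ,  0.        ,  0.        ,  0.        ]), 'view': array([[ 0.59310199, -0.80492059, -0.01824463, -0.18803879],
       [-0.52845298, -0.37209195, -0.76307603,  0.3788341 ],
       [ 0.60742693,  0.46222334, -0.64605116,  1.0084052 ],
       [ 0.        ,  0.        ,  0.        ,  1.        ]])}
```

View pics/top0.png

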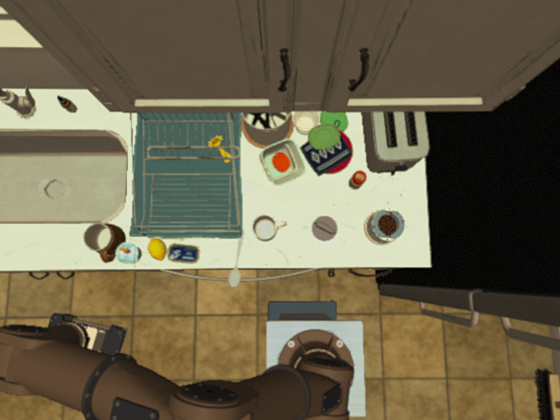

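View pics/side0.png

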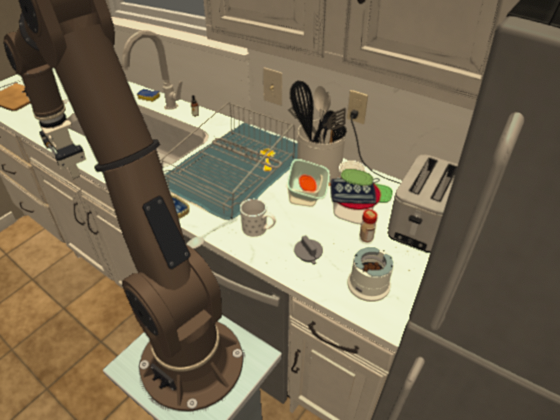

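The top view shows the lid at about (324,228) and the grinder at about (386,225). In the side view they are at (308,247) and (371,270). I'll zoom in and build ray helpers.

```bash
cat > h.py <<'E'
import cv2,numpy as np
from cell import arm
def ray(n,uv):
    m=arm.camera_model(n);K=np.array([[m['fx'],0,m['cx']],[0,m['fy'],m['cy']],[0,0,1]])
    p=cv2.undistortPoints(np.float64(uv).reshape(-1,1,2),K,m['D']).reshape(-1,2)
    R=m['view'][:3,:3];t=m['view'][:3,3]
    return -R.T@t,np.c_[p,np.ones(len(p))]@R
def plane(n,uv,z):
    o,d=ray(n,uv);return o+d*((z-o[2])/d[:,2])[:,None]
def pts(n,d):
    v,u=np.indices(d.shape);uv=np.c_[u.ravel(),v.ravel()]
    o,r=ray(n,uv);return (o+r*d.ravel()[:,None]).reshape(d.shape+(3,))
E
python3 - <<'E'
from h import *
T=cv2.imread('pics/top0.png');S=cv2.imread('pics/side0.png')
f=lambda im,x,y,w:cv2.resize(im[y:y+w,x:x+w],(400,400),interpolation=cv2.INTER_CUBIC)
c=np.vstack([np.hstack([f(T,300,203,50),f(T,361,200,50)]),np.hstack([f(S,283,222,50),f(S,341,240,60)])])
cv2.imwrite('pics/c.png',cv2.resize(c,(600,600),interpolation=cv2.INTER_AREA))
for n,a,b in(("top",(324,228),(386,225)),("side",(308,247),(371,270))):
    d=np.load(f'pics/{n}0.npy');P=pts(n,d)
    for (u,v) in(a,b):
        Q=P[v-28:v+28,u-28:u+28].reshape(-1,3)
        print(n,np.round(P[v,u],3),'max z',np.round(np.sort(Q[:,2])[[-1,-10,-50]],3))
        for lo,hi in((.015,.035),(.045,.07),(.085,.12)):
            q=Q[(Q[:,2]>lo)&(Q[:,2]<hi)]
            if len(q)>5:
                x=q[:,:2].astype(np.float32);(c,r)=cv2.minEnclosingCircle(x);print(lo,len(q),q.mean(0).round(4),np.round(c,4),round(r,4))
E
```

```text
top [ 0.454 -0.034  0.049] max z [1.441 1.441 0.059]
0.015 377 [ 0.4549 -0.0377  0.0282] [ 0.4552 -0.0388] 0.0433
0.045 114 [ 0.4557 -0.0374  0.0566] [ 0.4547 -0.0373] 0.032
top [ 0.461 -0.236  0.064] max z [1.441 1.441 0.102]
0.015 89 [ 0.4451 -0.1996  0.0219] [ 0.4566 -0.2294] 0.0572
0.045 341 [ 0.4588 -0.2342  0.0565] [ 0.4555 -0.2275] 0.0506
0.085 502 [ 0.4591 -0.233   0.0971] [ 0.46   -0.2338] 0.0528
side [ 0.441 -0.044  0.052] max z [0.937 0.937 0.058]
0.015 378 [ 0.4472 -0.0396  0.0287] [ 0.4539 -0.0349] 0.0451
0.045 132 [ 0.4508 -0.0382  0.0555] [ 0.4527 -0.0355] 0.0332
side [ 0.459 -0.233  0.06 ] max z [0.937 0.937 0.1  ]
0.015 234 [ 0.4205 -0.2485  0.0237] [ 0.456 -0.236] 0.0576
0.045 467 [ 0.449  -0.2367  0.0567] [ 0.4544 -0.2356] 0.0526
0.085 697 [ 0.4531 -0.2362  0.0953] [ 0.4567 -0.2324] 0.0553
```

View pics/c.png

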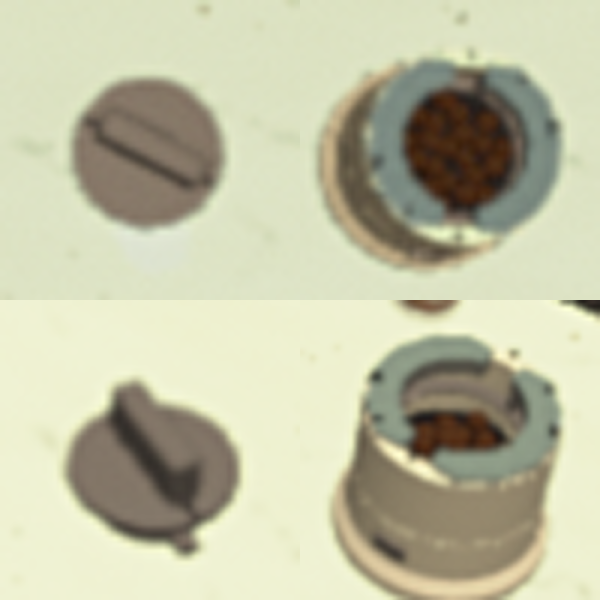

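The crops show the lid with its bar tilted in the picture, with a lug peeking out at the lower right in the side view. The collar slots lie almost along world x: in the top view the gaps are near (389,213) and (387,236). Next I'll measure these precisely.

```bash
cat > meas.py <<'E'
from h import *
def grinder(n,im,d,c0=(.458,-.234)):
    hsv=cv2.cvtColor(im,cv2.COLOR_BGR2HSV)
    v,u=np.indices(d.shape);P=plane(n,np.c_[u.ravel(),v.ravel()],.098).reshape(d.shape+(3,))
    near=np.hypot(P[...,0]-c0[0],P[...,1]-c0[1])<.075
    m=(near&(hsv[...,0]>75)&(hsv[...,0]<115)&(hsv[...,1]>35)).astype(np.uint8)
    cs,_=cv2.findContours(m,cv2.RETR_EXTERNAL,cv2.CHAIN_APPROX_NONE)
    q=np.concatenate([P[c[:,0,1],c[:,0,0],:2] for c in cs if len(c)>15])
    # outer radius fit, robust
    c=np.array(c0);R=.05
    for _ in range(30):
        r=np.hypot(*(q-c).T);k=np.abs(r-R)<(.006 if _<8 else .0025)
        A=np.c_[2*q[k],np.ones(k.sum())];s=np.linalg.lstsq(A,(q[k]**2).sum(1),rcond=None)[0]
        c=s[:2];R=np.sqrt(s[2]+c@c)
    # angular gaps: sample ring r 36..41 mm
    a=np.radians(np.arange(0,360,1.))
    M=arm.camera_model(n);K=np.array([[M['fx'],0,M['cx']],[0,M['fy'],M['cy']],[0,0,1]])
    res=[]
    f=np.zeros(len(a))
    for r in np.arange(.036,.0425,.001):
        X=np.c_[c[0]+r*np.cos(a),c[1]+r*np.sin(a),np.full(len(a),.098)]
        uv,_=cv2.projectPoints(X,cv2.Rodrigues(M['view'][:3,:3])[0],M['view'][:3,3],K,M['D'])
        f+=cv2.remap(m.astype(np.float32),uv[:,0,:1].astype(np.float32),uv[:,0,1:].astype(np.float32),cv2.INTER_LINEAR)[:,0]/7
    g=1-f
    out=[]
    for b in(0,180):
        e=(np.degrees(a)-b+180)%360-180;k=np.abs(e)<35
        out+= [round(b+(e[k]*g[k]).sum()/g[k].sum(),1),round(g[k].sum(),1)]
    return c.round(4),round(R,4),out
def barpts(P,c,z0,z1):
    k=(P[...,2]>z0)&(P[...,2]<z1)&(np.hypot(P[...,0]-c[0],P[...,1]-c[1])<.05)
    q=P[k][:,:2]
    (x,y),(w,h),an=cv2.minAreaRect(q.astype(np.float32)*1000)
    ev,V=np.linalg.eigh(np.cov(q.T))
    return len(q),np.round([x,y,w,h],1),round(an,1),q.mean(0).round(4),'pca',np.degrees(np.arctan2(V[1,1],V[0,1])).round(1)
E
python3 - <<'E'
from meas import *
for n in("top","side"):
    im=cv2.imread(f'pics/{n}0.png');d=np.load(f'pics/{n}0.npy')
    print(n,grinder(n,im,d)); print(barpts(pts(n,d),(.455,-.037),.052,.062))
    # flange by colour: circle at z=.028
    v,u=np.indices(d.shape);P=plane(n,np.c_[u.ravel(),v.ravel()],.028).reshape(d.shape+(3,))
    g=im.max(2);k=((g<170)&(np.hypot(P[...,0]-.455,P[...,1]+.037)<.07)).astype(np.uint8)
    cs,_=cv2.findContours(k,0,1);c=max(cs,key=len)[:,0]
    q=P[c[:,1],c[:,0],:2]*1000;print('flange',np.round(cv2.fitEllipse(q.astype(np.float32))[:2],1).tolist() if 0 else cv2.fitEllipse(q.astype(np.float32)))
E
```

```text
Traceback (most recent call last):
  File "meas.py", line 8, in grinder
    q=np.concatenate([P[c[:,0,1],c[:,0,0],:2] for c in cs if len(c)>15])
ValueError: need at least one array to concatenate
```

```bash
python3 - <<'E'
from meas import *
for n,p in(("top",[(374,215),(403,230),(386,225)]),("side",[(354,262),(390,275)])):
    im=cv2.imread(f'pics/{n}0.png');h=cv2.cvtColor(im,cv2.COLOR_BGR2HSV)
    for u,v in p: print(n,h[v-1:v+2,u-1:u+2].reshape(-1,3).tolist())
E
sed -i 's/>75)&(hsv\[...,0\]<115)&(hsv\[...,1\]>35/>75)\&(hsv[...,0]<115)\&(hsv[...,1]>18)\&(hsv[...,2]>80/' meas.py; grep -n near meas.py
cat > m1.py <<'E'
from meas import *
for n in("top","side"):
    im=cv2.imread(f'pics/{n}0.png');d=np.load(f'pics/{n}0.npy')
    print(n,barpts(pts(n,d),(.455,-.037),.052,.062))
    v,u=np.indices(d.shape);P=plane(n,np.c_[u.ravel(),v.ravel()],.028).reshape(d.shape+(3,))
    g=im.max(2);k=((g<170)&(np.hypot(P[...,0]-.455,P[...,1]+.037)<.07)).astype(np.uint8)
    cs,_=cv2.findContours(k,0,1);c=max(cs,key=len)[:,0]
    q=P[c[:,1],c[:,0],:2]*1000;print('flange',cv2.fitEllipse(q.astype(np.float32)))
    print(grinder(n,im,d))
E
python3 m1.py
```

```text
top [[20, 77, 143], [25, 57, 147], [35, 38, 149], [24, 65, 125], [32, 42, 156], [48, 30, 155], [30, 45, 125], [42, 33, 153], [64, 26, 147]]
top [[70, 28, 136], [51, 27, 160], [40, 38, 213], [62, 25, 142], [46, 32, 181], [39, 39, 224], [51, 27, 158], [42, 38, 209], [35, 37, 228]]
top [[13, 181, 72], [14, 182, 73], [13, 210, 62], [11, 187, 64], [12, 189, 66], [13, 186, 67], [11, 146, 47], [11, 159, 48], [11, 182, 63]]
side [[29, 52, 157], [35, 36, 127], [51, 33, 149], [26, 55, 157], [25, 51, 149], [41, 34, 142], [25, 61, 167], [21, 67, 168], [27, 45, 118]]
side [[20, 70, 135], [23, 62, 147], [30, 52, 197], [19, 70, 135], [25, 59, 156], [31, 51, 213], [21, 68, 139], [28, 54, 174], [31, 48, 229]]
5:    near=np.hypot(P[...,0]-c0[0],P[...,1]-c0[1])<.075
6:    m=(near&(hsv[...,0]>75)&(hsv[...,0]<115)&(hsv[...,1]>18)&(hsv[...,2]>80)).astype(np.uint8)
top (91, array([455.8, -37.9,  63.5,  18.2]), 61.1, array([ 0.456 , -0.0374]), 'pca', np.float64(61.7))
flange ((456.2173767089844, -36.81825256347656), (81.57009887695312, 82.2792739868164), 40.97554397583008)Traceback (most recent call last):
  File "m1.py", line 9, in <module>
    print(grinder(n,im,d))
          ~~~~~~~^^^^^^^^
  File "meas.py", line 8, in grinder
    q=np.concatenate([P[c[:,0,1],c[:,0,0],:2] for c in cs if len(c)>15])
ValueError: need at least one array to concatenate
```

```bash
sed -i 's/hsv\[...,0\]>75/hsv[...,0]>47/;s/>80)/>90)/' meas.py; sed -i 's/len(c)>15/len(c)>8/' meas.py; python3 m1.py
```

```text
top (91, array([455.8, -37.9,  63.5,  18.2]), 61.1, array([ 0.456 , -0.0374]), 'pca', np.float64(61.7))
flange ((456.2173767089844, -36.81825256347656), (81.57009887695312, 82.2792739868164), 40.97554397583008)
(array([ 0.4601, -0.2344]), np.float64(0.0485), [np.float64(-4.8), np.float64(30.3), np.float64(173.1), np.float64(25.4)])
side (111, array([453.7, -36.2,  65.8,  19.2]), 59.7, array([ 0.452 , -0.0372]), 'pca', np.float64(62.2))
flange ((452.583984375, -38.20607376098633), (77.78569793701172, 100.11479949951172), 134.76356506347656)
(array([ 0.4588, -0.2335]), np.float64(0.0463), [np.float64(-3.7), np.float64(41.4), np.float64(175.0), np.float64(35.2)])
```

Run:
```python
from h import *
for n in("top","side"):
    P=pts(n,np.load(f'pics/{n}0.npy'))
    for nm,k in(("right",(P[...,1]<-.3)&(P[...,1]>-.8)&(P[...,2]>.05)&(P[...,0]>.3)&(P[...,0]<.6)),("jar/toaster z>.085",(P[...,0]>.5)&(P[...,0]<.75)&(P[...,1]>-.36)&(P[...,1]<.05)&(P[...,2]>.085)&(P[...,2]<.5))):
        q=P[k]; print(n,nm,len(q), q[np.argsort(q[:,1])][::max(1,len(q)//12)].round(2).tolist() if len(q) else '')
```

```text
top right 15931 [[0.39, -0.41, 0.2], [0.47, -0.4, 0.51], [0.31, -0.4, 0.61], [0.33, -0.4, 0.61], [0.47, -0.4, 0.26], [0.47, -0.4, 0.53], [0.59, -0.4, 0.32], [0.34, -0.4, 0.56], [0.6, -0.4, 0.64], [0.47, -0.4, 0.41], [0.56, -0.4, 0.67], [0.55, -0.4, 0.19], [0.55, -0.4, 0.17]]
top jar/toaster z>.085 3796 [[0.72, -0.35, 0.17], [0.73, -0.32, 0.18], [0.63, -0.29, 0.14], [0.65, -0.26, 0.13], [0.67, -0.24, 0.18], [0.66, -0.22, 0.18], [0.66, -0.19, 0.09], [0.59, -0.16, 0.09], [0.67, -0.09, 0.09], [0.71, -0.06, 0.09], [0.71, -0.03, 0.11], [0.71, 0.0, 0.1], [0.69, 0.05, 0.49]]
side right 534 [[0.3, -0.46, 0.8], [0.34, -0.45, 0.8], [0.4, -0.45, 0.8], [0.31, -0.45, 0.8], [0.38, -0.44, 0.8], [0.32, -0.44, 0.81], [0.31, -0.44, 0.8], [0.36, -0.43, 0.8], [0.31, -0.43, 0.81], [0.31, -0.42, 0.8], [0.31, -0.42, 0.8], [0.31, -0.41, 0.8], [0.33, -0.4, 0.8]]
side jar/toaster z>.085 5128 [[0.66, -0.33, 0.11], [0.69, -0.31, 0.49], [0.63, -0.29, 0.14], [0.69, -0.27, 0.48], [0.74, -0.25, 0.17], [0.69, -0.23, 0.49], [0.69, -0.21, 0.48], [0.6, -0.17, 0.1], [0.69, -0.11, 0.47], [0.7, -0.07, 0.09], [0.7, -0.04, 0.1], [0.71, -0.01, 0.1], [0.68, 0.05, 0.47]]
```

Call:
send_rows(motion="0 0.03 -0.054 0 0 0 -9; 0 0.03 -0.054 0 0 0 -9; 0 0.03 -0.054 0 0 0 -9; 0 0.03 -0.054 0 0 0 -9; 0 0.03 -0.054 0 0 0 -9", force=30)

```text
clock: 0.72
position: [0.3027, 0.3342, 0.2921]
ee_rot: [-1.556, -2.729, -0.0]
force: [0.9, 0.0, 0.5]
width: 1.001
gripper_force: 0.0
```

Call:
send_rows(motion="0 0.022 -0.053 0 0 0 -8.5; 0 0.022 -0.053 0 0 0 -8.5; 0 0.022 -0.053 0 0 0 -8.5; 0 0.022 -0.053 0 0 0 -8.5; 0 0.022 -0.053 0 0 0 -8.5")

```text
clock: 1.35
position: [0.4123, 0.0694, 0.2923]
ee_rot: [-2.439, -1.98, -0.001]
force: [0.8, 0.7, 0.1]
width: 1.001
gripper_force: 0.0
```

Call:
send_rows(motion="0 0.022 -0.053 0 0 0 -8.6; 0 0.02 -0.053 0 0 0 -8.6; 0 0 0 0 0 0 0; 0 0 0 0 0 0 0")

```text
clock: 1.85
position: [0.4537, -0.0344, 0.2919]
ee_rot: [-2.703, -1.6, 0.001]
force: [-0.0, 0.3, 0.1]
width: 1.0
gripper_force: 0.0
```

Call:
send_rows(motion="0 0.001 -0.0025 -0.055 0 0 0; 0 0 0 -0.055 0 0 0; 0 0 0 -0.05 0 0 0; 0 0 0 -0.034 0 0 0; 0 0 0 0 0 0 0")

```text
clock: 2.48
position: [0.4534, -0.0359, 0.0966]
ee_rot: [-2.7, -1.601, 0.007]
force: [-1.0, 0.3, 1.3]
width: 1.003
gripper_force: 0.0
```

Run:
```python
from h import *
T,_=arm.get_image("top");S,_=arm.get_image("side")
f=lambda im,x,y,w:cv2.resize(im[y:y+w,x:x+w],(400,400),interpolation=cv2.INTER_CUBIC)
cv2.imwrite('pics/d.png',np.hstack([f(T,284,188,80),f(S,268,202,80)]))
s=arm.observe();print(s['position'],s['force'])
```

```text
[ 0.45522051 -0.03644443  0.09893144] [0.00298952 0.36408921 0.50312828]
```

View pics/d.png

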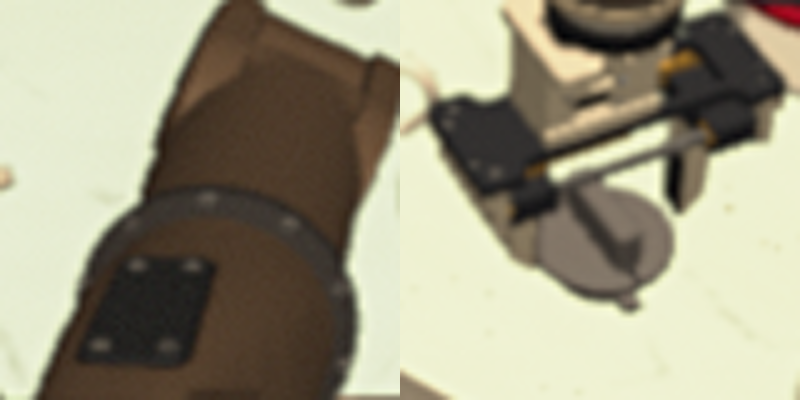

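The side crop shows the open fingers straddling the grip bar, which is at about (605,225) in the crop. The top view is blocked by the arm. I'll close the gripper.

Call:
send_rows(motion="1 0 0 0 0 0 0; 1 0 0 0 0 0 0; 1 0 0 0 0 0 0; 1 0 0 0 0 0 0; 1 0 0 0 0 0 0", force=40)

```text
clock: 3.2
position: [0.4551, -0.0373, 0.0983]
ee_rot: [2.704, 1.599, 0.0]
force: [0.5, 0.3, 0.2]
width: 0.504
gripper_force: 0.0
```

Call:
send_rows(motion="1 0 0 0 0 0 0; 1 0 0 0 0 0 0; 1 0 0 0.04 0 0 0; 1 0 0 0.05 0 0 0; 1 0 0 0 0 0 0")

```text
clock: 3.82
position: [0.4569, -0.0375, 0.191]
ee_rot: [2.702, 1.598, 0.008]
force: [0.5, 0.4, -0.5]
width: 0.011
gripper_force: 0.0
```

I lifted before the fingers had finished closing, so the grasp missed. I'll reopen and check whether the lid moved.

Call:
send_rows(motion="0 0 0 0 0 0 0; 0 0 0 0 0 0 0; 0 0 0 0 0 0 0; 0 0 0 0 0 0 0; 0 0 0 0 0 0 0")

```text
clock: 4.45
position: [0.455, -0.0374, 0.188]
ee_rot: [-2.704, -1.599, 0.001]
force: [0.4, 0.1, -0.3]
width: 0.506
gripper_force: 0.0
```

Run:
```python
from meas import *
im,d=arm.get_image("side");P=pts("side",d);print(barpts(P,(.455,-.037),.052,.062))
P0=pts("side",np.load('pics/side0.npy'));print(barpts(P0,(.455,-.037),.052,.062)); print(arm.observe()['width'])
```

```text
(108, array([453.4, -36.6,  65. ,  18.4]), 61.9, array([ 0.4519, -0.0374]), 'pca', np.float64(61.1))
(111, array([453.7, -36.2,  65.8,  19.2]), 59.7, array([ 0.452 , -0.0372]), 'pca', np.float64(62.2))
0.547029978812022
```

The lid hasn't moved. I'll go down again with the fingers half open.

Call:
send_rows(motion="0 0 0 0 0 0 0; 0 0 0 -0.05 0 0 0; 0.3 0 0 -0.04 0 0 0; 1 0 0 0 0 0 0; 1 0 0 0 0 0 0")

```text
clock: 5.12
position: [0.4552, -0.0375, 0.0987]
ee_rot: [-2.704, -1.599, 0.0]
force: [0.3, -1.1, -1.0]
width: 0.535
gripper_force: 0.0
```

Call:
send_rows(motion="1 0 0 0 0 0 0; 1 0 0 0 0 0 0; 1 0 0 0 0 0 0; 1 0 0 0 0 0 0; 1 0 0 0 0 0 0")

```text
clock: 5.75
position: [0.4554, -0.0372, 0.0986]
ee_rot: [2.704, 1.6, 0.001]
force: [-0.6, 1.0, 6.7]
width: 0.19
gripper_force: 40.0
```

Call:
send_rows(motion="1 0 0 0.06 0 0 0; 1 0 0 0.06 0 0 0; 1 0 0 0.06 0 0 0; 1 0.001 -0.03 0 0 0 -9.5; 1 0.001 -0.03 0 0 0 -9.5")

```text
clock: 6.38
position: [0.4572, -0.0974, 0.2789]
ee_rot: [-2.932, -1.126, -0.003]
force: [0.1, 0.0, -1.5]
width: 0.192
gripper_force: 40.0
```

Call:
send_rows(motion="1 0.001 -0.03 0 0 0 -9.5; 1 0.001 -0.03 0 0 0 -9.5; 1 0 -0.03 0 0 0 -9.5; 1 0 -0.03 0 0 0 -9.5; 1 0 -0.017 0 0 0 -9.5")

```text
clock: 7.0
position: [0.4585, -0.2357, 0.2781]
ee_rot: [3.137, -0.156, -0.001]
force: [0.2, 0.3, -1.5]
width: 0.194
gripper_force: 40.0
```

Call:
send_rows(motion="1 0 0 0 0 0 0; 1 0 0 0 0 0 0")

```text
clock: 7.25
position: [0.459, -0.2334, 0.2779]
ee_rot: [-3.138, 0.139, 0.001]
force: [0.4, 0.5, -0.8]
width: 0.194
gripper_force: 40.0
```

Run:
```python
from meas import *
T,dt=arm.get_image("top");S,ds=arm.get_image("side")
np.save('pics/s1.npy',ds);cv2.imwrite('pics/s1.png',S)
f=lambda im,x,y,w:cv2.resize(im[y:y+w,x:x+w],(400,400),interpolation=cv2.INTER_CUBIC)
cv2.imwrite('pics/e.png',np.hstack([f(T,346,185,80),f(S,321,190,100)]))
s=arm.observe();print(s['position'],s['ee_rot'],s['joints'].round(2))
P=pts("side",ds);r=np.hypot(P[...,0]-s['position'][0],P[...,1]-s['position'][1])
k=(r<.06)&(P[...,2]>.1)&(P[...,2]<.25)
for z in np.arange(.15,.25,.01):
    q=P[k&(P[...,2]>z)&(P[...,2]<z+.01)];print(round(z,2),len(q),q[:,:2].mean(0).round(3),q[:,:2].min(0).round(3),q[:,:2].max(0).round(3))
```

```text
[ 0.45921484 -0.23321962  0.27806943] [-3.13764983e+00  1.39274129e-01  3.77384468e-04] [-0.42  0.41  1.09  1.91 -0.42  1.07 -0.82]<stdin>:10: RuntimeWarning: Mean of empty slice.
  ret = um.true_divide(
Traceback (most recent call last):
ValueError: zero-size array to reduction operation minimum which has no identity
```

View pics/e.png

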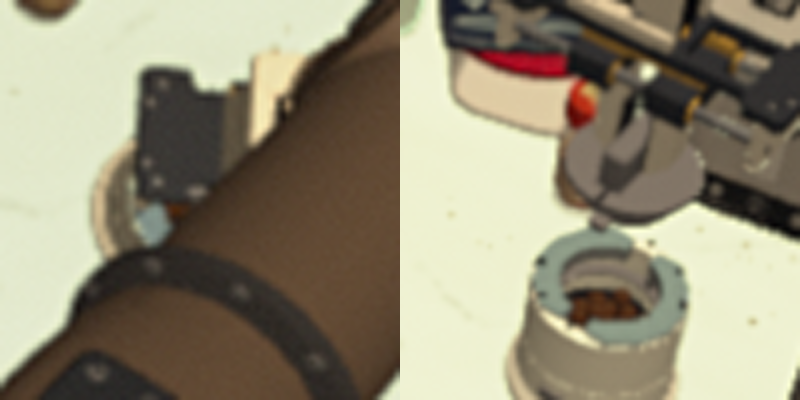

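The side crop shows the lid held level over the collar, with the near lug at (600,222) above the near slot. The yaw is -5.1°, as intended. I'll descend and watch the force.

Call:
send_rows(motion="1 0.0005 -0.001 -0.04 0 0 0; 1 0 0 -0.034 0 0 0; 1 0 0 0 0 0 0")

```text
clock: 7.72
position: [0.4586, -0.2338, 0.2027]
ee_rot: [-3.137, 0.142, 0.006]
force: [-0.3, -0.1, -1.6]
width: 0.197
gripper_force: 40.0
```

Call:
send_rows(motion="1 0 0 -0.006 0 0 0; 1 0 0 -0.004 0 0 0; 1 0 0 -0.002 0 0 0; 1 0 0 0 0 0 0")

```text
clock: 8.22
position: [0.4597, -0.2353, 0.1925]
ee_rot: [3.138, -0.145, 0.001]
force: [-0.3, 0.1, -1.4]
width: 0.193
gripper_force: 40.0
```

There's no contact at 4 mm below the lip, so the lugs are in the slots. Continuing.

Call:
send_rows(motion="1 0 0 -0.004 0 0 0; 1 0 0 -0.004 0 0 0; 1 0 0 -0.003 0 0 0; 1 0 0 0 0 0 0")

```text
clock: 8.72
position: [0.4595, -0.2352, 0.1809]
ee_rot: [-3.138, 0.145, 0.001]
force: [-0.2, -0.6, -1.4]
width: 0.193
gripper_force: 40.0
```

Call:
send_rows(motion="1 0 0 -0.003 0 0 0; 1 0 0 -0.003 0 0 0; 1 0 0 -0.001 0 0 0; 1 0 0 0 0 0 0")

```text
clock: 9.22
position: [0.4596, -0.2353, 0.1746]
ee_rot: [-3.138, 0.145, -0.0]
force: [-2.0, 1.1, 7.1]
width: 0.194
gripper_force: 40.0
```

Seated: z is 0.1746 as predicted, with about 8 N of contact force. I'll twist in parts.

Call:
send_rows(motion="1 0 0 0 0 0 -3; 1 0 0 0 0 0 -3; 1 0 0 0 0 0 -3; 1 0 0 0 0 0 -3; 1 0 0 0 0 0 0", force=60)

```text
clock: 9.85
position: [0.4601, -0.2349, 0.1746]
ee_rot: [-3.105, 0.472, -0.001]
force: [-0.6, 2.8, 5.9]
width: 0.192
gripper_force: 60.0
```

```bash
cat > st.py <<'E'
from h import *
s=arm.observe();r=s['ee_rot'];a=(2*np.degrees(np.arctan2(r[1],r[0])))%180
print('lidx deg',a if a<90 else a-180,'pos',s['position'].round(4),'F',s['force'].round(1),'M',s['ft_torque'].round(3),'j',s['joints'].round(2),s['width'],s['gripper_force'])
E
python3 st.py
```

```text
lidx deg -17.2823854525588 pos [ 0.4601 -0.2349  0.1746] F [-0.6  2.8  5.9] M [0.641 0.206 0.088] j [-0.33  0.57  1.01  2.03 -0.63  0.89 -0.84] 0.191835424769778 59.99054431915283
```

Call:
send_rows(motion="1 0 0 0 0 0 -3; 1 0 0 0 0 0 -3; 1 0 0 0 0 0 -3; 1 0 0 0 0 0 -3; 1 0 0 0 0 0 0")

```text
clock: 10.48
position: [0.4602, -0.2347, 0.1746]
ee_rot: [-3.038, 0.793, -0.001]
force: [0.1, 4.5, 8.3]
width: 0.189
gripper_force: 60.0
```

Call:
send_rows(motion="1 0 0 0 0 0 -3; 1 0 0 0 0 0 -3; 1 0 0 0 0 0 -3; 1 0 0 0 0 0 -3; 1 0 0 0 0 0 0")

```text
clock: 11.1
position: [0.4602, -0.2347, 0.1746]
ee_rot: [-2.939, 1.106, -0.001]
force: [-0.3, 4.8, 6.8]
width: 0.188
gripper_force: 60.0
```

```bash
python3 st.py
python3 - <<'E'
from meas import *
S,ds=arm.get_image("side");T,dt=arm.get_image("top")
f=lambda im,x,y,w:cv2.resize(im[y:y+w,x:x+w],(400,400),interpolation=cv2.INTER_CUBIC)
cv2.imwrite('pics/g.png',np.hstack([f(T,356,195,60),f(S,331,220,80)]))
P=pts("side",ds)
print(barpts(P,(.459,-.234),.125,.136))
# pads / bar and the flange height
r=np.hypot(P[...,0]-.459,P[...,1]+.234);k=(r>.02)&(r<.045)&(P[...,2]>.095)&(P[...,2]<.115);print(np.percentile(P[k][:,2],[10,50,90]))
E
```

```text
lidx deg -41.261178888812196 pos [ 0.4602 -0.2347  0.1746] F [-0.3  4.8  6.8] M [0.853 0.191 0.147] j [-0.38  0.63  1.12  2.03 -0.72  0.94 -1.16] 0.1880601064324732 60.0041002035141
(78, array([ 442.2, -224.5,   47.9,   26.2]), 53.8, array([ 0.4414, -0.2274]), 'pca', np.float64(79.1))
[0.0980797  0.10292583 0.1059619 ]
```

View pics/g.png

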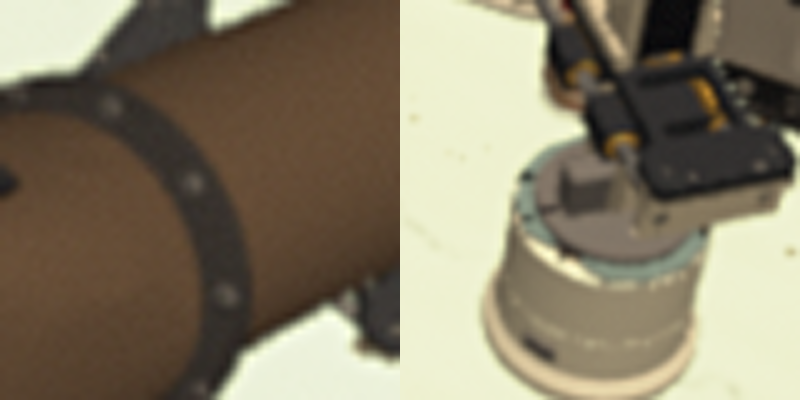

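The side crop shows the lid sitting flush on the collar. The bar's near end is at about (590,190) in the crop, with collar marks at about (527,178) and (568,255). I'll enlarge it to read the bar's angle against the marks.

Run:
```python
from h import *
S,_=arm.get_image("side");cv2.imwrite('pics/s2.png',S)
S0=cv2.imread('pics/side0.png')
f=lambda im:cv2.resize(im[238:288,346:396],(400,400),interpolation=cv2.INTER_CUBIC)
cv2.imwrite('pics/k.png',np.hstack([f(S0),f(S)]))
```

```text
(no output)
```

View pics/k.png

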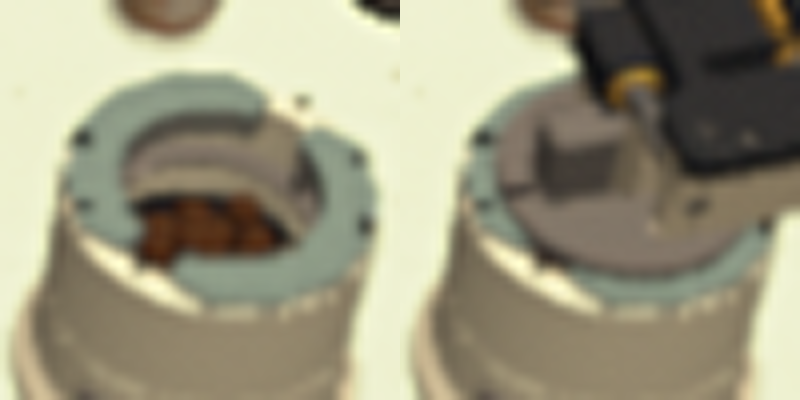

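On the left, the single-bar marks are at (83,205) and (355,158) and the double-bar marks at (80,138) and (365,225). On the right, the lid's pointer line is at (515,188), close to the near single bar at (483,205). I'll convert these to azimuths.

Run:
```python
from h import *
L={'nS':(83,205),'nD':(80,138),'fPip':(302,102),'fS':(355,158),'fD':(365,225)}
Q={k:plane("side",[(346+u/8-.44,238+v/8-.44)],.098)[0,:2] for k,(u,v) in L.items()}
c=(Q['nS']+Q['fS']+Q['nD']+Q['fD'])/4;print('c',c)
for k,q in Q.items():print(k,np.degrees(np.arctan2(*(q-c)[::-1])).round(1),np.hypot(*(q-c)).round(4))
for nm,uv,z in(('ptr out',(505,190),.104),('ptr mid',(515,188),.104),('ptr in',(530,184),.104)):
    q=plane("side",[(346+(uv[0]-400)/8-.44,238+uv[1]/8-.44)],z)[0,:2]
    for cc in(c,np.array([.4595,-.234])):print(nm,np.degrees(np.arctan2(*(q-cc)[::-1])).round(1),np.hypot(*(q-cc)).round(4))
```

```text
c [ 0.46007089 -0.23280938]
nS 137.4 0.0478
nD 101.2 0.0481
fPip -7.8 0.0486
fS -42.7 0.0475
fD -78.6 0.0483
ptr out 137.8 0.0411
ptr out 136.1 0.0415
ptr mid 137.7 0.0376
ptr mid 135.8 0.038
ptr in 136.7 0.0322
ptr in 134.5 0.0327
```

The lid pointer is at about 137° and the single-bar mark at 137.4°. The tool yaw reads 1.4° short, so I'll nudge by 0.7°, let it settle, and hand in while still holding.

Call:
send_rows(motion="1 0 0 0 0 0 -0.7; 1 0 0 0 0 0 0; 1 0 0 0 0 0 0; 1 0 0 0 0 0 0; 1 0 0 0 0 0 0")

```text
clock: 11.88
position: [0.4602, -0.2347, 0.1746]
ee_rot: [-2.933, 1.123, -0.001]
force: [0.1, 3.9, 6.3]
width: 0.192
gripper_force: 60.0
```

```bash
python3 st.py; python3 -c "
from cell import arm
print(arm.sign_off())"
```

```text
lidx deg -41.91231651799353 pos [ 0.4602 -0.2347  0.1746] F [0.1 3.9 6.3] M [0.774 0.122 0.305] j [-0.38  0.63  1.12  2.03 -0.72  0.95 -1.17] 0.19215413046827332 60.039387345314026
the job is handed in; nothing more can be done
None
```

The lid is seated on the grinder, twisted to within about 1° of the single-bar mark by camera and tool readings, and still held there by the gripper; I handed the job in at about 12 s, after one missed first grasp that didn't move the lid, and no verdict came back.

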